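Clear down the bench after a spot test

TASK

Clear up after the spot test. From the pale blue-green bench mat, stand the blue-capped and the black-capped vial in the two free cells of the blue vial tray, next to the white-capped vial that is already there, each of the two dropper bottles in its own cell of the white reagent tray, and the small beaker in the grey wash-up tray. Everything must stand upright on the floor of its tray, one thing to a cell; leave the white-capped vial standing undisturbed in its cell.

Things in the scene. Friction and masses are not known exactly. Their poses are not given: they have to be found in the camera images.
- blue_vial: Vial with the blue cap (to the blue tray): clear, 24 mm in diameter and 52 mm tall over all, the top 14 mm of it the blue screw cap, 22 mm in diameter and the lower half is pale yellow; about 20 g. Grip it with the fingertips 22 to 26 mm above its foot, so that they clear the tray. Starts on the pale mat (2 mm thick). Origin: centre of its underside, z up. Grasp from above.
- black_vial: Vial with the black cap (to the blue tray): clear, 24 mm in diameter and 52 mm tall over all, the top 14 mm of it the black screw cap, 22 mm in diameter and the lower half is tan; about 20 g. Grip it with the fingertips 22 to 26 mm above its foot, so that they clear the tray. Starts on the pale mat (2 mm thick). Origin: centre of its underside, z up. Grasp from above.
- white_dropper: Small white dropper bottle (to the white tray): all white, round body 27 mm in diameter up to 30 mm above its foot, above that a nozzle cap 18 mm wide that tapers to a tip, 53 mm tall over all; about 20 g. Grip the body, fingertips 12 to 18 mm above its foot. Starts on the pale mat (2 mm thick). Origin: centre of its underside, z up. Grasp from above.
- brown_dropper: Small brown dropper bottle (to the white tray): light brown with a black nozzle cap, round body 27 mm in diameter up to 30 mm above its foot, above that a nozzle cap 18 mm wide that tapers to a tip, 53 mm tall over all; about 20 g. Grip the body, fingertips 12 to 18 mm above its foot. Starts on the pale mat (2 mm thick). Origin: centre of its underside, z up. Grasp from above.
- small_beaker: Small clear beaker, to go to the grey tray: 46 mm wide at the rim (42 mm at the foot), 50 mm tall, about 62 g, standing upright. Grip it right across from outside, fingertips about 18 mm above its foot. Starts on the pale mat (2 mm thick). Origin: centre of its underside, z up. Grasp from above.
- vial_tray: Blue plastic tray with three square cells in a row, 46 x 132 mm outside and 22 mm high (dividers 20 mm), fixed. Origin: centre of its underside; long side along its own y. Cells 40 x 40 mm inside, centres at y = -43, 0 and +43 mm; walls 3 mm, floor 3 mm above the bench. The cell at y = +43 mm holds the white-capped vial, the other two are free.
- dropper_tray: White plastic tray with two square cells in a row, 50 x 97 mm outside and 14 mm high, fixed. Origin: centre of its underside; long side along its own y. Cells 44 x 44 mm inside, centres at y = -23.5 and +23.5 mm; walls 3 mm, floor 3 mm above the bench. Empty at the start.
- wash_tray: Grey plastic wash-up tray with one open space, 90 x 96 mm outside and 16 mm high, fixed. Origin: centre of its underside; long side along its own y. Inside 84 x 90 mm; walls 3 mm, floor 3 mm above the bench. Empty at the start.
- white_vial: Vial with the white cap that already stands in the end cell (y = +43 mm) of the blue tray and stays there: same size and shape as the other vials, clear, the cap off-white. Origin: centre of its underside, z up.
- carboy: Large blue carboy, fixed, standing behind the mat: an obstacle to keep the gripper and wrist clear of, also on the way to and from the trays. Round, 210 mm in diameter, body 345 mm and cap 378 mm high. Origin: centre of its underside. To its right, behind the mat, stand fixed conical flasks about 140 mm high, taller bottles farther back.

How it is judged:
At the end, for the whole second after the job is handed in: Both vials in cells of the blue tray (within 10 mm of a cell centre each way), both droppers in cells of the white (11 mm), beaker in the grey (23 mm across, 26 mm along), white-capped vial still in its cell; all on the floor (4 mm), upright (0.15 rad), at rest, released (((x of blue_vial in the frame of vial_tray between -0.01 and 0.01 m and y of blue_vial in the frame of vial_tray between -0.053 and -0.033 m and z of blue_vial in the frame of vial_tray between 0 and 0.007 m) or (x of blue_vial in the frame of vial_tray between -0.01 and 0.01 m and y of blue_vial in the frame of vial_tray between -0.01 and 0.01 m and z of blue_vial in the frame of vial_tray between 0 and 0.007 m) or (x of blue_vial in the frame of vial_tray between -0.01 and 0.01 m and y of blue_vial in the frame of vial_tray between 0.033 and 0.053 m and z of blue_vial in the frame of vial_tray between 0 and 0.007 m)) and ((x of black_vial in the frame of vial_tray between -0.01 and 0.01 m and y of black_vial in the frame of vial_tray between -0.053 and -0.033 m and z of black_vial in the frame of vial_tray between 0 and 0.007 m) or (x of black_vial in the frame of vial_tray between -0.01 and 0.01 m and y of black_vial in the frame of vial_tray between -0.01 and 0.01 m and z of black_vial in the frame of vial_tray between 0 and 0.007 m) or (x of black_vial in the frame of vial_tray between -0.01 and 0.01 m and y of black_vial in the frame of vial_tray between 0.033 and 0.053 m and z of black_vial in the frame of vial_tray between 0 and 0.007 m)) and ((x of white_dropper in the frame of dropper_tray between -0.011 and 0.011 m and y of white_dropper in the frame of dropper_tray between -0.0345 and -0.0125 m and z of white_dropper in the frame of dropper_tray between 0 and 0.007 m) or (x of white_dropper in the frame of dropper_tray between -0.011 and 0.011 m and y of white_dropper in the frame of dropper_tray between 0.0125 and 0.0345 m and z of white_dropper in the frame of dropper_tray between 0 and 0.007 m)) and ((x of brown_dropper in the frame of dropper_tray between -0.011 and 0.011 m and y of brown_dropper in the frame of dropper_tray between -0.0345 and -0.0125 m and z of brown_dropper in the frame of dropper_tray between 0 and 0.007 m) or (x of brown_dropper in the frame of dropper_tray between -0.011 and 0.011 m and y of brown_dropper in the frame of dropper_tray between 0.0125 and 0.0345 m and z of brown_dropper in the frame of dropper_tray between 0 and 0.007 m)) and x of small_beaker in the frame of wash_tray between -0.023 and 0.023 m and y of small_beaker in the frame of wash_tray between -0.026 and 0.026 m and z of small_beaker in the frame of wash_tray between 0 and 0.007 m and x of white_vial in the frame of vial_tray between -0.01 and 0.01 m and y of white_vial in the frame of vial_tray between 0.033 and 0.053 m and z of white_vial in the frame of vial_tray between 0 and 0.007 m and angle between each of blue_vial, black_vial, white_dropper, brown_dropper, small_beaker, white_vial's own z axis and vertical below 0.15 rad and linear speed of each of blue_vial, black_vial, white_dropper, brown_dropper, small_beaker below 0.02 m/s and contact force between the fingers and blue_vial below 0.1 N and contact force between the fingers and black_vial below 0.1 N and contact force between the fingers and white_dropper below 0.1 N and contact force between the fingers and brown_dropper below 0.1 N and contact force between the fingers and small_beaker below 0.1 N); the robot touches nothing.
It fails at once if the white-capped vial is disturbed in its cell (moved more than 15 mm or tipped more than 0.4 rad) (distance of white_vial from where it was at the start of the episode above 0.015 m or angle between white_vial's own z axis and vertical above 0.4 rad).
It also fails if it takes over 125 s, if anything falls off the work surface, if the arm or the gripper's body presses on something with over 40 N, if the wrist force passes 120 N, or if a joint passes its speed limit or range.

ROBOT

A 6-joint arm with a two-finger parallel gripper is mounted at the origin on a cart in front of the work surface, level with it; the furniture and walls round the work are solid. World frame = base frame: x ahead of the robot, y to its left, z up, the work surface at z = 0. Lengths are in m, angles in rad, forces in N, time in s.
With the tool pointing down it reaches from about 0.35 to 0.975 m from the base axis. Payload 4.9 kg.
Tool frame: the origin (TCP) lies on the mounting face of the last link; the fingertips stand 173 mm ahead of it and the grasp point (between the pads) lies 155 mm ahead of it; z points along the fingers, y is the direction in which the jaws open and shut (so a half turn about z gives the same grasp; the last joint's range is limited). The gripper opens to 85 mm and grips with 20 to 120 N. Pads are 22 mm wide; open, the fingers measure 114 mm over their backs; the gripper's body (76 mm by 85 mm) begins 54 mm behind the grasp point. The pads swing forward as they close: fully open they stand 13 mm farther back than shut.
Start: joints at [1.055, 0.053, 1.613, -0, 1.476, -0.119], TCP at [0.242, 0.576, 0.405] pointing down, gripper open.
Joint ranges: [-3.01, 3.01], [-1.01, 2.22], [0.06, 2.58], [-1.02, 4.17], [0.09, 2.62], [-3.14, 3.14]. Speed limits (rad/s): [2.57, 2.57, 3.14, 3.14, 3.14, 3.14].

INTERFACE

Orientations are given as a unit quaternion [w, x, y, z].
In Python, from plant import manip gives the robot as it stands.
- The arm moves only by the tool play_rows, never from a script. Its argument "increments" is a list of rows, each an object with "offset": the shift along the tool's x, y, z in mm, a list of three; "twist": the turn about the tool's z in rad; "grip": the opening, from 0 (shut) to 1 (fully open). In form: [{"offset": [dx, dy, dz], "twist": twist, "grip": grip}, ...]. A call has 1 to 5 rows; each row is the pose to reach, as a shift and turn from the pose commanded when the call began, along the tool's axes at that moment; what a row does not reach only later rows make up. A row lasts 1/12 s, in which the tool goes at most 41.7 mm and 7.16 degrees, less where a joint would pass 70% of its speed; a pose out of reach is approached as far as the arm can. A call with a gripper value outside its range is refused whole. The fingers move at their own pace and stop on an object; the grip force is fixed at half the most. Time passes only in rows, so rows that repeat a pose let the fingers close. It gives the time, the measured TCP pose, the force and the opening at its end, in the units of the state.
- manip.state(): the state, without advancing time (a new reading comes with each control period).
- manip.grab_frame(name): name is "side" or "top"; returns the picture (480x640x3 uint8, blue, green, red); there is no depth.
- manip.get_calibration(name): a dict with "fx", "fy", "cx", "cy" (pixels), "T" (4x4, takes a point from camera to world coordinates). Camera axes: x right, y down, z forward; pixel columns grow to the right and rows downward; lengths in m; the calibration is good to about 2 mm. A picture is of the moment at which its call begins. get_calibration takes no time and is no camera call.
- manip.job_done(): hands the job in, once; it reports no verdict.
Trained networks look in the newest picture that a camera, given by its name, has taken for a name from the list of things; names that differ only in an ending like _2 or _b are one class to them, and where a whole thing is asked for, a point or a joint stands for the part that bears it (a point fixed in the world has none). Each returns a list of dicts, best first, with "p" (0 to 1); they miss things now and then, are a little off and sometimes report something else, mostly with a low value. They report only what shows in the picture. A call takes as long as a camera call.
- manip.boxes_of(query, camera): "xyz" ([x, y, z] in m, in the coordinates of the camera as it stood for that picture, good to about 4 mm: the middle of the surface that is visible of it).
- manip.tip_of(query, camera): "xyz" ([x, y, z] in m, in the coordinates of the camera as it stood for that picture, good to about 4 mm: a listed point, or the origin of a listed thing).
The state is a dict: "time": time; "joint_pos": joint angles; "joint_vel": joint speeds; "joint_efforts": joint torques, N m; "tool_pos": TCP position; "tool_rot": TCP orientation; "contact_force": force on the tool from outside, world axes, zero at the start; "ft_torque": the same for the moment, N m; "gripper_width": opening from 0.0 (shut) to 1.0 (fully open).
Only numpy, scipy, OpenCV 4.12 (cv2) and the standard library are available. Lean on these libraries where they do the work, as an engineer would, in place of code of your own. Each camera call takes 0.05 s, during which the arm holds its last target. There are 200 camera calls.

## Working session

There is one attempt and no reset: what is moved stays moved. The work goes in short steps, Python scripts to look and compute and a tool call to move; the robot and the scene stay as the last step left them, time stands still between calls to the robot, and variables do not carry over. Pictures are saved under pics/ and viewed, about 12 in all and at most 16, crops included, and the job is handed in when it is done.

Besides the shell and the picture viewer there is one more tool, called by a JSON object that holds its "op" and its "data". play_rows: Moves the arm, as the interface text tells. Its arguments: {"type":"object","properties":{"increments":{"type":"array"}},"required":["increments"]}

```bash
mkdir -p pics
cat > h.py <<'E'
from plant import manip
import numpy as np, cv2
from scipy.spatial.transform import Rotation as R
def w(cam,p):
    T=np.array(manip.get_calibration(cam)["T"]); return T[:3,:3]@np.array(p)+T[:3,3]
def save(cam,name,im=None):
    im=manip.grab_frame(cam) if im is None else im
    cv2.imwrite("pics/"+name,im); return im
def px(cam,p):
    c=manip.get_calibration(cam);T=np.array(c["T"]);q=T[:3,:3].T@(np.array(p)-T[:3,3])
    return np.array([c["fx"]*q[0]/q[2]+c["cx"],c["fy"]*q[1]/q[2]+c["cy"]])
def rot():
    q=manip.state()["tool_rot"]; return R.from_quat([q[1],q[2],q[3],q[0]]).as_matrix()
E
python3 - <<'E'
from h import *
s=manip.state();print(s["time"],s["tool_pos"],rot().round(3))
for c in("side","top"):
    save(c,c+"0.png");k=manip.get_calibration(c);print(c,k["fx"],np.array(k["T"]).round(3))
    for n in["blue_vial","black_vial","white_dropper","brown_dropper","small_beaker","vial_tray","dropper_tray","wash_tray","white_vial","carboy"]:
        print(n,[(w(c,d["xyz"]).round(3),round(d["p"],2)) for d in manip.tip_of(n,c)[:3]])
E
```

```text
0.0 [0.24141652 0.57620343 0.40345609] [[-0.922  0.386 -0.001]
 [ 0.386  0.922 -0.002]
 [ 0.    -0.002 -1.   ]]
side 467.7459309625975 [[ 0.96  -0.175  0.221  0.312]
 [-0.281 -0.578  0.766 -0.644]
 [-0.007 -0.797 -0.604  0.588]
 [ 0.     0.     0.     1.   ]]
blue_vial [(array([ 0.434, -0.121,  0.004]), 0.69)]
black_vial [(array([ 0.511, -0.049,  0.006]), 0.61)]
white_dropper [(array([0.482, 0.064, 0.   ]), 0.74)]
brown_dropper [(array([0.427, 0.131, 0.003]), 0.51)]
small_beaker [(array([ 0.426, -0.013,  0.003]), 0.91)]
vial_tray [(array([0.462, 0.38 , 0.003]), 0.85)]
dropper_tray [(array([ 0.455,  0.237, -0.001]), 0.83)]
wash_tray [(array([ 0.449, -0.266, -0.002]), 0.69)]
white_vial [(array([0.419, 0.393, 0.   ]), 0.69)]
carboy []
top 483.6600788357536 [[-0.111 -0.966  0.232  0.25 ]
 [-0.994  0.11  -0.02   0.07 ]
 [-0.006 -0.233 -0.973  1.239]
 [ 0.     0.     0.     1.   ]]
blue_vial [(array([ 0.428, -0.117,  0.003]), 0.56)]
black_vial [(array([ 0.509, -0.044,  0.   ]), 0.55)]
white_dropper [(array([0.481, 0.067, 0.003]), 0.59)]
brown_dropper [(array([0.424, 0.136, 0.003]), 0.52)]
small_beaker [(array([ 0.424, -0.008, -0.   ]), 0.6), (array([ 0.458,  0.243, -0.   ]), 0.44)]
vial_tray [(array([ 0.45 ,  0.382, -0.001]), 0.58)]
dropper_tray [(array([0.457, 0.24 , 0.002]), 0.81)]
wash_tray [(array([ 0.443, -0.266,  0.   ]), 0.98)]
white_vial [(array([0.411, 0.389, 0.002]), 0.48)]
carboy []
```

View pics/top0.png

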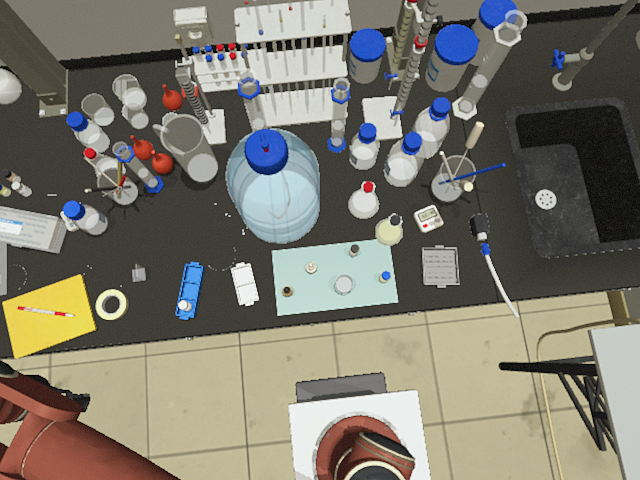

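View pics/side0.png

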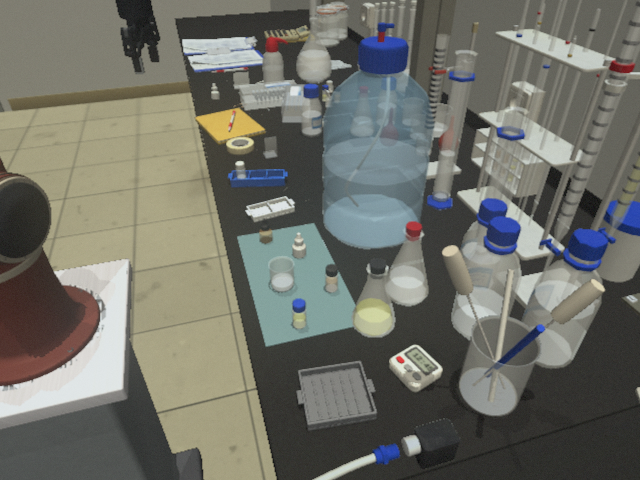

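Run:
```python
from h import *
t=cv2.imread("pics/top0.png");s=cv2.imread("pics/side0.png")
def ground(cam,u,v,z):
    c=manip.get_calibration(cam);T=np.array(c["T"]);d=T[:3,:3]@np.array([(u-c["cx"])/c["fx"],(v-c["cy"])/c["fy"],1]);return T[:3,3]+d*(z-T[2,3])/d[2]
a=cv2.resize(t[225:325,165:465],None,fx=2.6,fy=2.6,interpolation=cv2.INTER_CUBIC)
b=cv2.resize(s[150:290,215:375],None,fx=2.1,fy=2.1,interpolation=cv2.INTER_CUBIC)
c=cv2.resize(s[280:435,225:385],None,fx=2.1,fy=2.1,interpolation=cv2.INTER_CUBIC)
o=np.zeros((600,780,3),np.uint8);o[:a.shape[0],:a.shape[1]]=a
o[265:265+b.shape[0],:b.shape[1]]=b;h=min(c.shape[0],335);o[265:265+h,400:400+c.shape[1]]=c[:h,:]
cv2.imwrite("pics/crop1.png",o)
print("carboy front",ground("top",278,242,0),ground("side",345,232,0),"right",ground("side",410,225,0))
print("flask yellow",ground("top",386,240,0))
hs=cv2.cvtColor(t,cv2.COLOR_BGR2HSV)
for n,(x0,x1,y0,y1),m,z,L in[("blue",(165,215,250,325),(hs[...,0]>95)&(hs[...,0]<125)&(hs[...,1]>130),.012,0),("white",(225,262,255,310),(hs[...,2]>140),.008,0),("wash",(410,465,240,292),(hs[...,2]>75)&(hs[...,1]<60),.009,0)]:
    k=np.zeros(m.shape,np.uint8);k[y0:y1,x0:x1]=m[y0:y1,x0:x1]
    _,l,st,_=cv2.connectedComponentsWithStats(k);i=1+np.argmax(st[1:,4])
    p=np.argwhere(l==i)[:,::-1]
    g=np.array([ground("top",*q,z)[:2] for q in p.astype(float)]).astype(np.float32)
    print(n,len(p),cv2.minAreaRect(g*1000))
```

```text
carboy front [0.55682896 0.14646007 0.        ] [0.59250698 0.11424516 0.        ] right [0.73614154 0.09771094 0.        ]
flask yellow [ 0.53012748 -0.13698009  0.        ]
blue 1027 ((453.876953125, 381.3875427246094), (53.991668701171875, 149.566650390625), 75.74616241455078)
white 844 ((455.6870422363281, 242.3262939453125), (113.97323608398438, 52.665435791015625), 9.156227111816406)Traceback (most recent call last):
  File "<stdin>", line 18, in <module>
  File "<stdin>", line 4, in ground
ValueError: time passes only in moves, steps and waits
```

View pics/crop1.png

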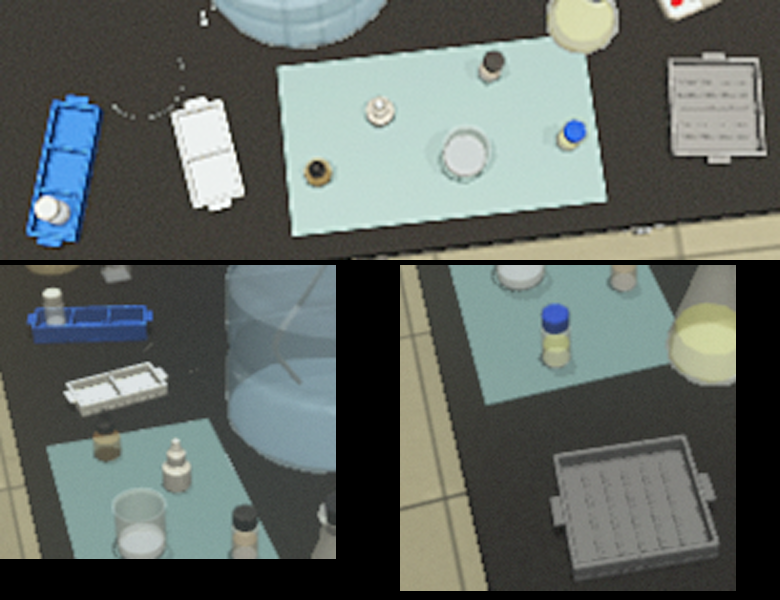

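```bash
cat >> h.py <<'E'
def go(*pts,yaw=None):
    s=manip.state();p=np.array(s["tool_pos"]);r=rot()
    y0=np.degrees(np.arctan2(r[1,1],r[0,1]))
    tw=0 if yaw is None else -np.radians((yaw-y0+90)%180-90)
    print("t",round(s["time"],2),"p",(p*1000).round(1),"jawyaw",round(y0,1),"grip",s["gripper_width"],"F",np.round(s["contact_force"],1))
    for q in pts: print("offset",(r.T@(np.array(q)-p*1000)).round(0),"dist",np.linalg.norm(np.array(q)-p*1000).round(),"twist",round(tw,3))
E
python3 -c "
from h import *
go([425.5,133.5,290],[425.5,133.5,188],yaw=99.2)"
```

```text
t 1.1 p [241.5 576.4 404.7] jawyaw 67.3 grip 0.9967851084726429 F [ 0.1 -0.1 -0.2]
offset [-341. -337.  115.] dist 493.0 twist -0.557
offset [-341. -337.  217.] dist 526.0 twist -0.557
```

{"op": "play_rows", "data": {"increments": [{"offset": [-28, -28, 8], "twist": -0.11, "grip": 0.6}, {"offset": [-56, -56, 17], "twist": -0.22, "grip": 0.6}, {"offset": [-84, -84, 26], "twist": -0.33, "grip": 0.6}, {"offset": [-112, -112, 36], "twist": -0.44, "grip": 0.6}, {"offset": [-140, -138, 46], "twist": -0.557, "grip": 0.6}]}}

```text
time: 1.52
tool_pos: [0.3171, 0.394, 0.3586]
tool_rot: [0.0, -0.082, 0.997, 0.0]
contact_force: [-0.2, -0.7, 0.3]
gripper_width: 0.602
```

```bash
python3 -c "
from h import *
go([425.5,133.5,290],[425.5,133.5,188],yaw=99.2)"
```

```text
t 1.52 p [317.1 394.  358.6] jawyaw 99.4 grip 0.6023867024027107 F [-0.2 -0.7  0.3]
offset [ -64. -275.   69.] dist 290.0 twist 0.003
offset [ -64. -275.  171.] dist 330.0 twist 0.003
```

{"op": "play_rows", "data": {"increments": [{"offset": [-9, -39, 10], "twist": 0, "grip": 0.6}, {"offset": [-18, -78, 20], "twist": 0, "grip": 0.6}, {"offset": [-27, -117, 30], "twist": 0, "grip": 0.6}, {"offset": [-36, -156, 40], "twist": 0, "grip": 0.6}, {"offset": [-45, -195, 49], "twist": 0, "grip": 0.6}]}}

```text
time: 1.93
tool_pos: [0.3922, 0.2084, 0.3096]
tool_rot: [0.0, -0.079, 0.997, 0.0]
contact_force: [0.9, -0.3, -0.7]
gripper_width: 0.597
```

{"op": "play_rows", "data": {"increments": [{"offset": [-10, -40, 10], "twist": 0, "grip": 0.6}, {"offset": [-19, -80, 20], "twist": 0, "grip": 0.6}, {"offset": [-19, -80, 20], "twist": 0, "grip": 0.6}]}}

```text
time: 2.18
tool_pos: [0.4246, 0.1292, 0.2884]
tool_rot: [-0.001, -0.075, 0.997, -0.001]
contact_force: [-0.6, 1.5, 0.3]
gripper_width: 0.599
```

```bash
python3 -c "
from h import *
im=save('side','s1.png')
t=save('top','t1.png')
o=np.zeros((540,780,3),np.uint8);a=cv2.resize(im[90:350,215:375],None,fx=2,fy=2);o[:520,:320]=a
b=cv2.resize(t[200:320,180:410],None,fx=2,fy=2);o[:240,320:780]=b
cv2.imwrite('pics/crop2.png',o)
go([425.5,133.5,290],[425.5,133.5,188],yaw=99.2)"
```

```text
t 2.28 p [423.8 132.7 289.6] jawyaw 98.8 grip 0.5956825678941098 F [ 0.4  0.6 -0.4]
offset [-2.  0. -0.] dist 2.0 twist -0.007
offset [ -2.   0. 102.] dist 102.0 twist -0.007
```

View pics/crop2.png

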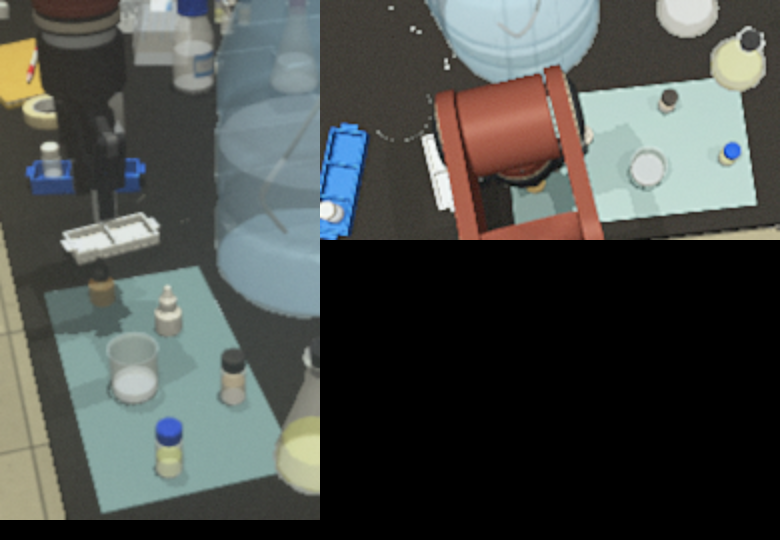

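{"op": "play_rows", "data": {"increments": [{"offset": [-2, 0, 35], "twist": 0, "grip": 0.6}, {"offset": [-2, 0, 70], "twist": 0, "grip": 0.6}, {"offset": [-2, 0, 95], "twist": 0, "grip": 0.6}, {"offset": [-2, 0, 102], "twist": 0, "grip": 0.6}, {"offset": [-2, 0, 102], "twist": 0, "grip": 0.6}]}}

```text
time: 2.7
tool_pos: [0.424, 0.1355, 0.186]
tool_rot: [-0.002, -0.08, 0.997, -0.0]
contact_force: [0.1, -0.3, -0.0]
gripper_width: 0.598
```

{"op": "play_rows", "data": {"increments": [{"offset": [0, 0, 0], "twist": 0, "grip": 0.2}, {"offset": [0, 0, 0], "twist": 0, "grip": 0.1}, {"offset": [0, 0, 0], "twist": 0, "grip": 0.1}, {"offset": [0, 0, 0], "twist": 0, "grip": 0.1}, {"offset": [0, 0, 0], "twist": 0, "grip": 0.1}]}}

```text
time: 3.12
tool_pos: [0.4268, 0.135, 0.1905]
tool_rot: [0.002, -0.079, 0.997, 0.001]
contact_force: [-0.2, 1.1, 7.4]
gripper_width: 0.273
```

```bash
python3 -c "
from h import *
im=save('side','s2.png')
cv2.imwrite('pics/crop3.png',cv2.resize(im[180:300,215:375],None,fx=3,fy=3))
go([433,236,270],[433,236,190],yaw=99.2)"
```

```text
t 3.17 p [426.8 135.  190.5] jawyaw 99.0 grip 0.2736847408850681 F [-1.1  1.3  6.8]
offset [-22.  99. -79.] dist 129.0 twist -0.003
offset [-22.  99.   1.] dist 101.0 twist -0.003
```

View pics/crop3.png

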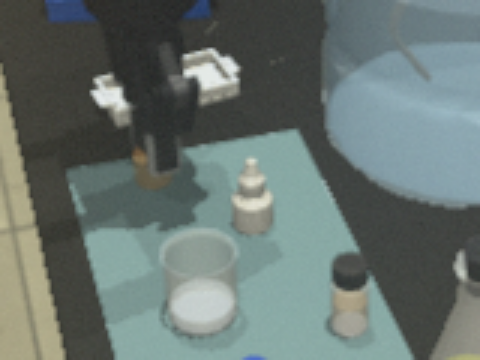

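{"op": "play_rows", "data": {"increments": [{"offset": [0, 0, -30], "twist": 0, "grip": 0.1}, {"offset": [0, 0, -60], "twist": 0, "grip": 0.1}, {"offset": [0, 0, -80], "twist": 0, "grip": 0.1}, {"offset": [-5, 30, -80], "twist": 0, "grip": 0.1}, {"offset": [-12, 65, -80], "twist": 0, "grip": 0.1}]}}

```text
time: 3.58
tool_pos: [0.4281, 0.2004, 0.2713]
tool_rot: [0.003, -0.077, 0.997, 0.0]
contact_force: [0.4, -0.6, -0.4]
gripper_width: 0.274
```

```bash
python3 -c "
from h import *
im=save('side','s3.png')
cv2.imwrite('pics/crop4.png',cv2.resize(im[130:290,215:375],None,fx=3,fy=3))
for c in ('side','top'): print(c,[(w(c,d['xyz']).round(3),round(d['p'],2)) for d in manip.tip_of('brown_dropper',c)[:2]])
go([433,236,270],[433,236,190],yaw=99.2)"
```

```text
side [(array([0.428, 0.199, 0.083]), 0.69)]
top [(array([0.43 , 0.138, 0.002]), 0.54), (array([0.478, 0.064, 0.001]), 0.44)]
t 3.73 p [427.1 202.1 269.1] jawyaw 99.2 grip 0.27116712410304955 F [0.4 0.  0.2]
offset [-11.  33.  -1.] dist 34.0 twist 0.0
offset [-11.  32.  79.] dist 86.0 twist 0.0
```

View pics/crop4.png

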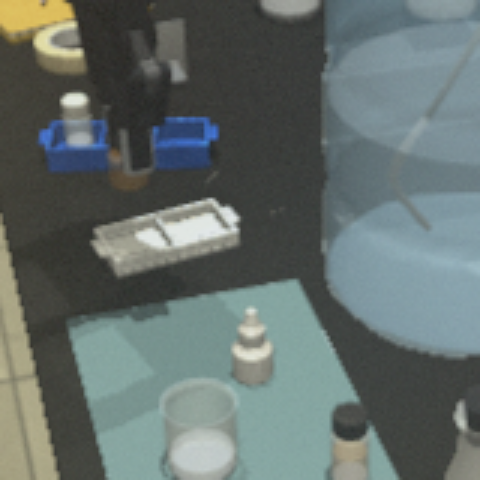

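{"op": "play_rows", "data": {"increments": [{"offset": [-11, 32, 0], "twist": 0, "grip": 0.1}, {"offset": [-11, 32, 0], "twist": 0, "grip": 0.1}, {"offset": [-11, 32, 35], "twist": 0, "grip": 0.1}, {"offset": [-11, 32, 65], "twist": 0, "grip": 0.1}, {"offset": [-11, 32, 72], "twist": 0, "grip": 0.1}]}}

```text
time: 4.15
tool_pos: [0.4307, 0.2324, 0.1915]
tool_rot: [-0.004, -0.079, 0.997, -0.001]
contact_force: [-4.5, -1.9, 23.0]
gripper_width: 0.271
```

{"op": "play_rows", "data": {"increments": [{"offset": [0, 0, 0], "twist": 0, "grip": 0.1}, {"offset": [0, 0, 0], "twist": 0, "grip": 0.1}]}}

```text
time: 4.32
tool_pos: [0.4332, 0.2334, 0.1964]
tool_rot: [0.0, -0.078, 0.997, -0.0]
contact_force: [0.3, -1.0, -0.1]
gripper_width: 0.275
```

```bash
python3 -c "
from h import *
im=save('side','s4.png')
cv2.imwrite('pics/crop5.png',cv2.resize(im[130:290,215:375],None,fx=3,fy=3))
for c in ('side','top'): 
  if c=='top': manip.grab_frame(c)
  for n in ('brown_dropper','dropper_tray'):print(c,n,[(w(c,d['xyz']).round(3),round(d['p'],2)) for d in manip.tip_of(n,c)[:2]])
go([433,236,270],[433,236,191],yaw=99.2)"
```

```text
side brown_dropper [(array([0.431, 0.229, 0.007]), 0.43)]
side dropper_tray [(array([ 0.457,  0.237, -0.   ]), 0.8)]
top brown_dropper []
top dropper_tray []
t 4.62 p [433.4 234.  197.1] jawyaw 99.0 grip 0.2718685285895459 F [-0.7  0.9 -1.4]
offset [ -0.   2. -73.] dist 73.0 twist -0.003
offset [0. 2. 6.] dist 6.0 twist -0.003
```

View pics/crop5.png

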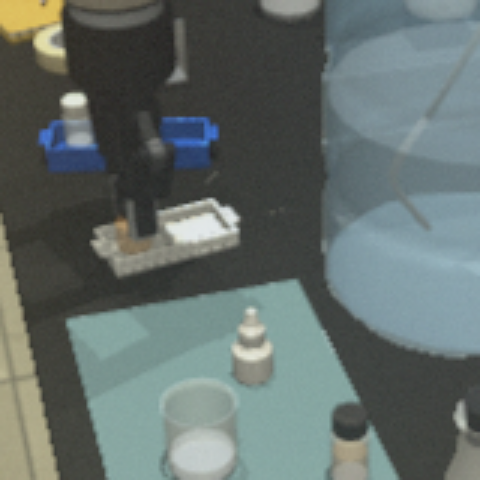

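{"op": "play_rows", "data": {"increments": [{"offset": [0, 2, 2], "twist": 0, "grip": 0.1}, {"offset": [0, 2, 4], "twist": 0, "grip": 0.1}, {"offset": [0, 2, 5], "twist": 0, "grip": 0.1}, {"offset": [0, 2, 5], "twist": 0, "grip": 0.1}]}}

```text
time: 4.95
tool_pos: [0.4328, 0.2362, 0.1916]
tool_rot: [-0.0, -0.079, 0.997, 0.0]
contact_force: [-1.9, -0.8, 5.0]
gripper_width: 0.272
```

{"op": "play_rows", "data": {"increments": [{"offset": [0, 0, 0], "twist": 0, "grip": 0.35}, {"offset": [0, 0, 0], "twist": 0, "grip": 0.45}, {"offset": [0, 0, 0], "twist": 0, "grip": 0.5}, {"offset": [0, 0, -10], "twist": 0, "grip": 0.5}, {"offset": [0, 0, -40], "twist": 0, "grip": 0.5}]}}

```text
time: 5.37
tool_pos: [0.4303, 0.2351, 0.227]
tool_rot: [-0.005, -0.079, 0.997, -0.001]
contact_force: [0.4, 0.5, 0.5]
gripper_width: 0.499
```

```bash
python3 -c "
from h import *
go([433,236,290],[481.5,65.5,290],[481.5,65.5,188],yaw=99.2)"
```

```text
t 5.37 p [430.3 235.1 227. ] jawyaw 99.0 grip 0.49901591509334126 F [0.4 0.5 0.5]
offset [ -2.   0. -63.] dist 63.0 twist -0.003
offset [ -23. -176.  -63.] dist 188.0 twist -0.003
offset [ -24. -175.   39.] dist 181.0 twist -0.003
```

{"op": "play_rows", "data": {"increments": [{"offset": [0, 0, -30], "twist": 0, "grip": 0.6}, {"offset": [0, 0, -55], "twist": 0, "grip": 0.6}, {"offset": [-7, -40, -58], "twist": 0, "grip": 0.6}, {"offset": [-12, -80, -58], "twist": 0, "grip": 0.6}, {"offset": [-17, -120, -58], "twist": 0, "grip": 0.6}]}}

```text
time: 5.78
tool_pos: [0.4686, 0.1194, 0.291]
tool_rot: [0.002, -0.08, 0.997, -0.0]
contact_force: [-0.3, 0.4, -0.2]
gripper_width: 0.599
```

{"op": "play_rows", "data": {"increments": [{"offset": [-4, -30, 0], "twist": 0, "grip": 0.6}, {"offset": [-7, -55, 0], "twist": 0, "grip": 0.6}, {"offset": [-7, -55, 0], "twist": 0, "grip": 0.6}, {"offset": [-7, -55, 0], "twist": 0, "grip": 0.6}]}}

```text
time: 6.12
tool_pos: [0.484, 0.0659, 0.2895]
tool_rot: [0.0, -0.077, 0.997, 0.0]
contact_force: [0.7, -0.7, 1.3]
gripper_width: 0.6
```

```bash
python3 -c "
from h import *
save('side','s5.png')
for n in ('white_dropper','brown_dropper','dropper_tray'):print(n,[(w('side',d['xyz']).round(3),round(d['p'],2)) for d in manip.tip_of(n,'side')[:2]])
go([481.5,65.5,290],[481.5,65.5,188],yaw=99.2)"
```

```text
white_dropper [(array([0.48 , 0.063, 0.   ]), 0.56)]
brown_dropper [(array([0.431, 0.237, 0.002]), 0.53)]
dropper_tray [(array([ 0.456,  0.239, -0.002]), 0.58)]
t 6.32 p [483.5  67.8 289. ] jawyaw 99.1 grip 0.5984992722260606 F [-0.4  0.3  0.4]
offset [ 2. -2. -1.] dist 3.0 twist -0.001
offset [  2.  -2. 101.] dist 101.0 twist -0.001
```

View pics/s5.png

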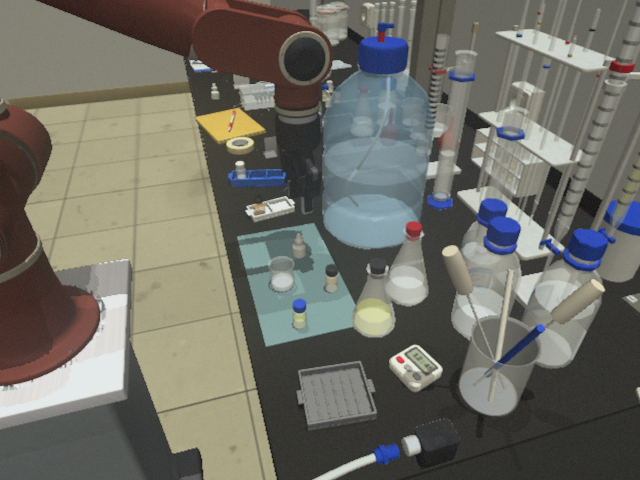

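{"op": "play_rows", "data": {"increments": [{"offset": [2, -2, 35], "twist": 0, "grip": 0.6}, {"offset": [2, -2, 70], "twist": 0, "grip": 0.6}, {"offset": [2, -2, 92], "twist": 0, "grip": 0.6}, {"offset": [2, -2, 101], "twist": 0, "grip": 0.6}, {"offset": [2, -2, 101], "twist": 0, "grip": 0.6}]}}

```text
time: 6.73
tool_pos: [0.4806, 0.0654, 0.1853]
tool_rot: [-0.003, -0.08, 0.997, 0.0]
contact_force: [-0.4, 1.0, -0.4]
gripper_width: 0.603
```

{"op": "play_rows", "data": {"increments": [{"offset": [0, 0, 0], "twist": 0, "grip": 0.4}, {"offset": [0, 0, 0], "twist": 0, "grip": 0.3}, {"offset": [0, 0, 0], "twist": 0, "grip": 0.1}, {"offset": [0, 0, 0], "twist": 0, "grip": 0.1}, {"offset": [0, 0, 0], "twist": 0, "grip": 0.1}]}}

```text
time: 7.15
tool_pos: [0.4834, 0.0647, 0.1902]
tool_rot: [0.002, -0.079, 0.997, 0.0]
contact_force: [-0.6, 1.0, 7.1]
gripper_width: 0.274
```

{"op": "play_rows", "data": {"increments": [{"offset": [0, 0, -30], "twist": 0, "grip": 0.1}, {"offset": [0, 0, -60], "twist": 0, "grip": 0.1}, {"offset": [0, 0, -80], "twist": 0, "grip": 0.1}, {"offset": [2, 30, -80], "twist": 0, "grip": 0.1}, {"offset": [4, 60, -80], "twist": 0, "grip": 0.1}]}}

```text
time: 7.57
tool_pos: [0.4698, 0.123, 0.271]
tool_rot: [0.003, -0.077, 0.997, -0.0]
contact_force: [0.9, -0.4, -1.2]
gripper_width: 0.271
```

{"op": "play_rows", "data": {"increments": [{"offset": [1, 30, 0], "twist": 0, "grip": 0.1}, {"offset": [2, 60, 0], "twist": 0, "grip": 0.1}, {"offset": [3, 80, 0], "twist": 0, "grip": 0.1}, {"offset": [3, 80, 0], "twist": 0, "grip": 0.1}, {"offset": [3, 80, 0], "twist": 0, "grip": 0.1}]}}

```text
time: 7.98
tool_pos: [0.453, 0.2023, 0.2682]
tool_rot: [0.0, -0.08, 0.997, -0.0]
contact_force: [0.4, 0.4, 0.3]
gripper_width: 0.27
```

```bash
python3 -c "
from h import *
im=save('side','s6.png')
for n in ('white_dropper',):print(n,[(w('side',d['xyz']).round(3),round(d['p'],2)) for d in manip.tip_of(n,'side')[:2]])
go([479,244,270],[479,244,197],yaw=99.2)"
```

```text
white_dropper [(array([0.449, 0.198, 0.08 ]), 0.71)]
t 8.08 p [453.3 201.2 268.1] jawyaw 99.0 grip 0.2674047232669934 F [-0.   0.6  0.7]
offset [-32.  38.  -2.] dist 50.0 twist -0.003
offset [-32.  38.  71.] dist 87.0 twist -0.003
```

{"op": "play_rows", "data": {"increments": [{"offset": [-20, 20, 0], "twist": 0, "grip": 0.1}, {"offset": [-34, 38, 0], "twist": 0, "grip": 0.1}, {"offset": [-34, 38, 0], "twist": 0, "grip": 0.1}, {"offset": [-34, 38, 30], "twist": 0, "grip": 0.1}, {"offset": [-34, 38, 50], "twist": 0, "grip": 0.1}]}}

```text
time: 8.5
tool_pos: [0.4815, 0.2436, 0.2178]
tool_rot: [0.001, -0.078, 0.997, -0.0]
contact_force: [-0.5, 0.5, -0.8]
gripper_width: 0.27
```

{"op": "play_rows", "data": {"increments": [{"offset": [0, 0, 7], "twist": 0, "grip": 0.1}, {"offset": [0, 0, 14], "twist": 0, "grip": 0.1}, {"offset": [0, 0, 19], "twist": 0, "grip": 0.1}, {"offset": [0, 0, 22], "twist": 0, "grip": 0.1}, {"offset": [0, 0, 24], "twist": 0, "grip": 0.1}]}}

```text
time: 8.92
tool_pos: [0.4812, 0.2444, 0.1945]
tool_rot: [0.001, -0.079, 0.997, 0.0]
contact_force: [-0.4, 1.3, -0.1]
gripper_width: 0.274
```

{"op": "play_rows", "data": {"increments": [{"offset": [0, 0, 0], "twist": 0, "grip": 0.1}, {"offset": [0, 0, 0], "twist": 0, "grip": 0.1}]}}

```text
time: 9.08
tool_pos: [0.4811, 0.2447, 0.1947]
tool_rot: [0.001, -0.079, 0.997, 0.0]
contact_force: [0.9, -0.4, -0.6]
gripper_width: 0.276
```

```bash
python3 -c "
from h import *
im=save('side','s7.png')
for n in ('white_dropper','brown_dropper','dropper_tray'):print(n,[(w('side',d['xyz']).round(3),round(d['p'],2)) for d in manip.tip_of(n,'side')[:2]])
go([480,244,191],yaw=99.2)"
```

```text
white_dropper [(array([0.479, 0.243, 0.007]), 0.58)]
brown_dropper [(array([ 0.432,  0.234, -0.001]), 0.5)]
dropper_tray [(array([ 0.458,  0.238, -0.   ]), 0.66)]
t 9.28 p [481.  244.7 194.4] jawyaw 99.0 grip 0.27066448885105193 F [0.4 0.4 0.6]
offset [ 1. -1.  3.] dist 4.0 twist -0.003
```

{"op": "play_rows", "data": {"increments": [{"offset": [0, -1, 2], "twist": 0, "grip": 0.1}, {"offset": [0, -1, 3], "twist": 0, "grip": 0.1}, {"offset": [0, -1, 4], "twist": 0, "grip": 0.1}, {"offset": [0, -1, 4], "twist": 0, "grip": 0.1}]}}

```text
time: 9.62
tool_pos: [0.4814, 0.2438, 0.1912]
tool_rot: [-0.0, -0.079, 0.997, -0.0]
contact_force: [-3.7, -2.4, 7.7]
gripper_width: 0.272
```

{"op": "play_rows", "data": {"increments": [{"offset": [0, 0, 0], "twist": 0, "grip": 0.35}, {"offset": [0, 0, 0], "twist": 0, "grip": 0.45}, {"offset": [0, 0, 0], "twist": 0, "grip": 0.5}, {"offset": [0, 0, -15], "twist": 0, "grip": 0.5}, {"offset": [0, 0, -50], "twist": 0, "grip": 0.5}]}}

```text
time: 10.03
tool_pos: [0.4784, 0.2427, 0.2347]
tool_rot: [-0.006, -0.079, 0.997, -0.001]
contact_force: [-0.3, -0.7, -0.1]
gripper_width: 0.505
```

{"op": "play_rows", "data": {"increments": [{"offset": [0, 0, -30], "twist": 0.1, "grip": 0.6}, {"offset": [0, 0, -50], "twist": 0.2, "grip": 0.6}, {"offset": [20, -35, -50], "twist": 0.3, "grip": 0.6}, {"offset": [20, -75, -50], "twist": 0.41, "grip": 0.6}, {"offset": [20, -115, -50], "twist": 0.41, "grip": 0.6}]}}

```text
time: 10.45
tool_pos: [0.4785, 0.1263, 0.2902]
tool_rot: [0.0, 0.126, 0.992, 0.0]
contact_force: [-0.3, -0.1, 0.4]
gripper_width: 0.601
```

```bash
python3 -c "
from h import *
im=save('side','s8.png')
for n in ('white_dropper','brown_dropper','dropper_tray','black_vial'):print(n,[(w('side',d['xyz']).round(3),round(d['p'],2)) for d in manip.tip_of(n,'side')[:2]])
go([510,-46.5,290],[510,-46.5,197],yaw=75.7)"
```

```text
white_dropper [(array([0.478, 0.242, 0.005]), 0.72)]
brown_dropper [(array([0.431, 0.233, 0.001]), 0.74)]
dropper_tray []
black_vial [(array([ 0.511, -0.049,  0.005]), 0.76)]
t 10.7 p [479.2 126.8 289.6] jawyaw 75.5 grip 0.6022728165553874 F [0.8 0.  0.5]
offset [ -73. -160.   -0.] dist 176.0 twist -0.003
offset [ -73. -160.   93.] dist 199.0 twist -0.003
```

{"op": "play_rows", "data": {"increments": [{"offset": [-14, -36, 0], "twist": 0, "grip": 0.6}, {"offset": [-28, -72, 0], "twist": 0, "grip": 0.6}, {"offset": [-43, -108, 0], "twist": 0, "grip": 0.6}, {"offset": [-60, -144, 0], "twist": 0, "grip": 0.6}, {"offset": [-73, -160, 0], "twist": 0, "grip": 0.6}]}}

```text
time: 11.12
tool_pos: [0.5103, -0.048, 0.2898]
tool_rot: [0.0, 0.126, 0.992, -0.0]
contact_force: [-0.8, 0.3, 0.5]
gripper_width: 0.601
```

{"op": "play_rows", "data": {"increments": [{"offset": [0, 0, 35], "twist": 0, "grip": 0.6}, {"offset": [0, 0, 60], "twist": 0, "grip": 0.6}, {"offset": [0, 0, 80], "twist": 0, "grip": 0.6}, {"offset": [0, 0, 90], "twist": 0, "grip": 0.6}, {"offset": [0, 0, 93], "twist": 0, "grip": 0.6}]}}

```text
time: 11.53
tool_pos: [0.5092, -0.0449, 0.1944]
tool_rot: [-0.002, 0.125, 0.992, 0.0]
contact_force: [0.4, 0.7, 0.5]
gripper_width: 0.597
```

{"op": "play_rows", "data": {"increments": [{"offset": [0, 0, 0], "twist": 0, "grip": 0.4}, {"offset": [0, 0, 0], "twist": 0, "grip": 0.3}, {"offset": [0, 0, 0], "twist": 0, "grip": 0.1}, {"offset": [0, 0, 0], "twist": 0, "grip": 0.1}, {"offset": [0, 0, 0], "twist": 0, "grip": 0.1}]}}

```text
time: 11.95
tool_pos: [0.5109, -0.0463, 0.1986]
tool_rot: [0.002, 0.126, 0.992, 0.0]
contact_force: [0.1, 1.8, 4.5]
gripper_width: 0.249
```

```bash
python3 -c "
from h import *
im=save('side','s9.png')
cv2.imwrite('pics/crop6.png',cv2.resize(im[180:340,225:425],None,fx=3,fy=3))
go([500,-30,285],[497,370,285],[497,370,200],yaw=75.7)"
```

```text
t 12.0 p [510.9 -46.3 198.6] jawyaw 75.5 grip 0.24161677396385547 F [0.5 0.5 4.9]
offset [ 14.  13. -86.] dist 89.0 twist -0.003
offset [117. 400. -87.] dist 425.0 twist -0.003
offset [117. 400.  -2.] dist 417.0 twist -0.003
```

View pics/crop6.png

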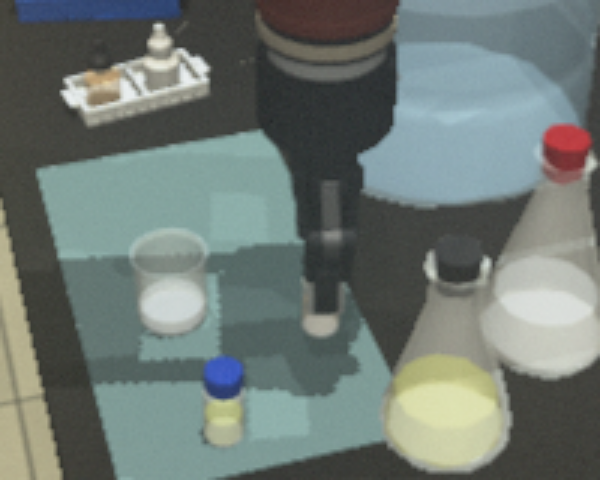

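{"op": "play_rows", "data": {"increments": [{"offset": [0, 0, -30], "twist": 0, "grip": 0.1}, {"offset": [0, 0, -60], "twist": 0, "grip": 0.1}, {"offset": [15, 12, -84], "twist": 0, "grip": 0.1}, {"offset": [42, 40, -86], "twist": 0, "grip": 0.1}, {"offset": [66, 70, -86], "twist": 0, "grip": 0.1}]}}

```text
time: 12.42
tool_pos: [0.4639, 0.0379, 0.2859]
tool_rot: [0.003, 0.127, 0.992, 0.0]
contact_force: [0.7, 1.6, -0.8]
gripper_width: 0.246
```

{"op": "play_rows", "data": {"increments": [{"offset": [10, 20, 0], "twist": 0, "grip": 0.1}, {"offset": [20, 58, 0], "twist": 0, "grip": 0.1}, {"offset": [30, 97, 0], "twist": 0, "grip": 0.1}, {"offset": [40, 136, 0], "twist": 0, "grip": 0.1}, {"offset": [50, 175, 0], "twist": 0, "grip": 0.1}]}}

```text
time: 12.83
tool_pos: [0.4583, 0.2217, 0.2833]
tool_rot: [0.001, 0.126, 0.992, 0.0]
contact_force: [1.3, -0.6, -0.2]
gripper_width: 0.243
```

{"op": "play_rows", "data": {"increments": [{"offset": [5, 30, 0], "twist": 0, "grip": 0.1}, {"offset": [5, 68, 0], "twist": 0, "grip": 0.1}, {"offset": [5, 106, 0], "twist": 0, "grip": 0.1}, {"offset": [5, 120, 0], "twist": 0, "grip": 0.1}, {"offset": [5, 120, 0], "twist": 0, "grip": 0.1}]}}

```text
time: 13.25
tool_pos: [0.4842, 0.3401, 0.2832]
tool_rot: [0.0, 0.124, 0.992, 0.001]
contact_force: [0.2, -0.0, -0.3]
gripper_width: 0.249
```

```bash
python3 -c "
from h import *
im=save('side','s10.png');manip.grab_frame('top')
for c in('side','top'):
  for n in ('black_vial','vial_tray','white_vial'):print(c,n,[(w(c,d['xyz']).round(3),round(d['p'],2)) for d in manip.tip_of(n,c)[:2]])
go([497,370,285],[497,370,205],yaw=75.7)"
```

```text
side black_vial [(array([0.483, 0.34 , 0.089]), 0.37)]
side vial_tray [(array([ 0.457,  0.38 , -0.002]), 0.98)]
side white_vial [(array([ 0.418,  0.396, -0.   ]), 0.48)]
top black_vial []
top vial_tray []
top white_vial []
t 13.65 p [483.9 336.4 283. ] jawyaw 75.5 grip 0.24865829249158744 F [-0.4 -0.2 -0.6]
offset [-4. 36. -2.] dist 36.0 twist -0.004
offset [-4. 36. 78.] dist 86.0 twist -0.004
```

{"op": "play_rows", "data": {"increments": [{"offset": [-4, 36, 0], "twist": 0, "grip": 0.1}, {"offset": [-4, 36, 0], "twist": 0, "grip": 0.1}, {"offset": [-4, 36, 30], "twist": 0, "grip": 0.1}, {"offset": [-4, 36, 50], "twist": 0, "grip": 0.1}, {"offset": [-4, 36, 60], "twist": 0, "grip": 0.1}]}}

```text
time: 14.07
tool_pos: [0.4959, 0.3703, 0.2201]
tool_rot: [-0.002, 0.126, 0.992, -0.001]
contact_force: [-0.3, -0.5, -0.7]
gripper_width: 0.245
```

{"op": "play_rows", "data": {"increments": [{"offset": [0, 0, 5], "twist": 0, "grip": 0.1}, {"offset": [0, 0, 9], "twist": 0, "grip": 0.1}, {"offset": [0, 0, 13], "twist": 0, "grip": 0.1}, {"offset": [0, 0, 15], "twist": 0, "grip": 0.1}, {"offset": [0, 0, 15], "twist": 0, "grip": 0.1}]}}

```text
time: 14.48
tool_pos: [0.4971, 0.3713, 0.2085]
tool_rot: [0.0, 0.126, 0.992, 0.0]
contact_force: [0.6, 0.3, -1.0]
gripper_width: 0.245
```

```bash
python3 -c "
from h import *
im=save('side','s11.png');t=manip.grab_frame('top')
o=np.zeros((400,800,3),np.uint8);o[:320,:400]=cv2.resize(im[140:220,215:315],None,fx=4,fy=4);o[:320,400:]=cv2.resize(t[250:330,155:255],None,fx=4,fy=4)
cv2.imwrite('pics/crop7.png',o)
for c in('side','top'):
  for n in ('black_vial','vial_tray','white_vial'):print(c,n,[(w(c,d['xyz']).round(3),round(d['p'],2)) for d in manip.tip_of(n,c)[:2]])
go([497.5,370.4,199.5],yaw=75.7)"
```

```text
side black_vial [(array([0.494, 0.372, 0.013]), 0.37)]
side vial_tray [(array([0.459, 0.384, 0.001]), 0.58)]
side white_vial [(array([0.419, 0.39 , 0.   ]), 0.49)]
top black_vial [(array([ 0.425, -0.116,  0.002]), 0.49)]
top vial_tray []
top white_vial []
t 14.88 p [496.9 371.3 208.2] jawyaw 75.5 grip 0.24142375363108756 F [ 0.3 -0.2  0.1]
offset [-1. -1.  9.] dist 9.0 twist -0.003
```

View pics/crop7.png

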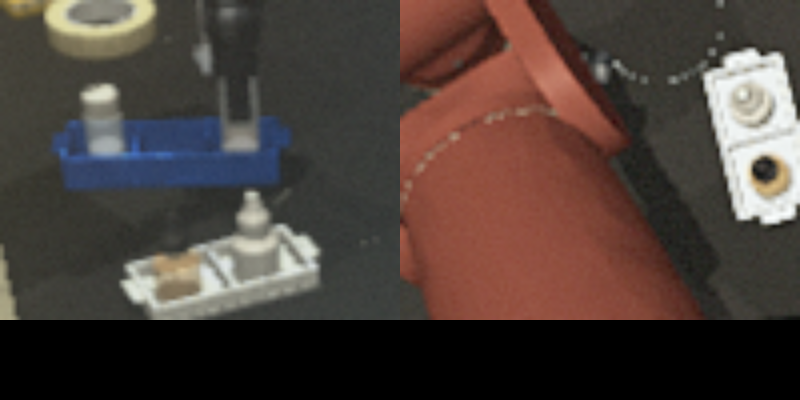

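{"op": "play_rows", "data": {"increments": [{"offset": [-1, -1, 4], "twist": 0, "grip": 0.1}, {"offset": [-1, -1, 7], "twist": 0, "grip": 0.1}, {"offset": [-1, -1, 9], "twist": 0, "grip": 0.1}, {"offset": [-1, -1, 9], "twist": 0, "grip": 0.1}, {"offset": [-1, -1, 9], "twist": 0, "grip": 0.1}]}}

```text
time: 15.3
tool_pos: [0.4977, 0.3701, 0.1996]
tool_rot: [-0.0, 0.126, 0.992, -0.0]
contact_force: [-2.2, -1.1, 5.1]
gripper_width: 0.246
```

{"op": "play_rows", "data": {"increments": [{"offset": [0, 0, 0], "twist": 0, "grip": 0.3}, {"offset": [0, 0, 0], "twist": 0, "grip": 0.4}, {"offset": [0, 0, 0], "twist": 0, "grip": 0.45}, {"offset": [0, 0, -15], "twist": 0, "grip": 0.45}, {"offset": [0, 0, -50], "twist": 0, "grip": 0.45}]}}

```text
time: 15.72
tool_pos: [0.4953, 0.3687, 0.243]
tool_rot: [-0.005, 0.126, 0.992, -0.004]
contact_force: [-0.0, 0.3, -0.5]
gripper_width: 0.449
```

{"op": "play_rows", "data": {"increments": [{"offset": [0, 0, -36], "twist": 0, "grip": 0.5}, {"offset": [15, -20, -40], "twist": 0, "grip": 0.6}, {"offset": [30, -55, -40], "twist": 0, "grip": 0.6}, {"offset": [25, -95, -40], "twist": 0, "grip": 0.6}, {"offset": [15, -135, -40], "twist": 0, "grip": 0.6}]}}

```text
time: 16.13
tool_pos: [0.4476, 0.2425, 0.2886]
tool_rot: [-0.0, 0.124, 0.992, -0.0]
contact_force: [1.0, -0.2, 0.5]
gripper_width: 0.598
```

```bash
python3 -c "
from h import *
im=save('side','s12.png');manip.grab_frame('top')
for c in('side','top'):
  for n in ('black_vial','vial_tray','white_vial','blue_vial'):print(c,n,[(w(c,d['xyz']).round(3),round(d['p'],2)) for d in manip.tip_of(n,c)[:2]])
go([460,60,290],[431,-119,290],[431,-119,197],yaw=75.7)"
```

```text
side black_vial [(array([0.494, 0.368, 0.008]), 0.72)]
side vial_tray [(array([0.458, 0.379, 0.001]), 0.9)]
side white_vial [(array([ 0.419,  0.392, -0.   ]), 0.45)]
side blue_vial [(array([ 0.436, -0.117,  0.003]), 0.97)]
top black_vial []
top vial_tray [(array([ 0.45 ,  0.384, -0.001]), 0.57)]
top white_vial [(array([ 0.426, -0.117, -0.   ]), 0.7), (array([0.412, 0.391, 0.001]), 0.41)]
top blue_vial []
t 16.63 p [449.4 244.  288.9] jawyaw 75.6 grip 0.6005861002851466 F [ 0.7 -0.7 -0.5]
offset [ -56. -176.   -1.] dist 184.0 twist -0.001
offset [ -72. -356.   -1.] dist 363.0 twist -0.001
offset [ -72. -356.   92.] dist 375.0 twist -0.001
```

{"op": "play_rows", "data": {"increments": [{"offset": [-10, -38, 0], "twist": 0, "grip": 0.6}, {"offset": [-20, -76, 0], "twist": 0, "grip": 0.6}, {"offset": [-30, -114, 0], "twist": 0, "grip": 0.6}, {"offset": [-40, -152, 0], "twist": 0, "grip": 0.6}, {"offset": [-50, -190, 0], "twist": 0, "grip": 0.6}]}}

```text
time: 17.05
tool_pos: [0.4502, 0.0456, 0.2891]
tool_rot: [0.0, 0.125, 0.992, 0.0]
contact_force: [1.1, -0.3, -1.2]
gripper_width: 0.6
```

{"op": "play_rows", "data": {"increments": [{"offset": [-5, -38, 0], "twist": 0, "grip": 0.6}, {"offset": [-10, -76, 0], "twist": 0, "grip": 0.6}, {"offset": [-16, -114, 0], "twist": 0, "grip": 0.6}, {"offset": [-23, -150, 0], "twist": 0, "grip": 0.6}, {"offset": [-23, -165, 0], "twist": 0, "grip": 0.6}]}}

```text
time: 17.47
tool_pos: [0.4316, -0.1219, 0.2895]
tool_rot: [0.001, 0.127, 0.992, -0.001]
contact_force: [0.7, 0.9, -0.2]
gripper_width: 0.598
```

{"op": "play_rows", "data": {"increments": [{"offset": [0, 0, 0], "twist": 0, "grip": 0.6}, {"offset": [0, 0, 0], "twist": 0, "grip": 0.6}, {"offset": [0, 0, 30], "twist": 0, "grip": 0.6}, {"offset": [0, 0, 30], "twist": 0, "grip": 0.6}, {"offset": [0, 0, 30], "twist": 0, "grip": 0.6}]}}

```text
time: 17.88
tool_pos: [0.4309, -0.1173, 0.2572]
tool_rot: [-0.002, 0.125, 0.992, 0.001]
contact_force: [0.2, 0.4, 0.4]
gripper_width: 0.597
```

```bash
python3 -c "
from h import *
go([432,-118,197],yaw=75.7)"
```

```text
t 17.88 p [ 430.9 -117.3  257.2] jawyaw 75.7 grip 0.5967503022282594 F [0.2 0.4 0.4]
offset [-2. -0. 60.] dist 60.0 twist -0.0
```

{"op": "play_rows", "data": {"increments": [{"offset": [-1, 0, 30], "twist": 0, "grip": 0.6}, {"offset": [-1, 0, 50], "twist": 0, "grip": 0.6}, {"offset": [-1, 0, 59], "twist": 0, "grip": 0.6}, {"offset": [-1, 0, 61], "twist": 0, "grip": 0.6}, {"offset": [-1, 0, 61], "twist": 0, "grip": 0.6}]}}

```text
time: 18.3
tool_pos: [0.4327, -0.1187, 0.1983]
tool_rot: [-0.0, 0.125, 0.992, 0.0]
contact_force: [0.6, -1.1, 0.4]
gripper_width: 0.599
```

{"op": "play_rows", "data": {"increments": [{"offset": [0, 0, 0], "twist": 0, "grip": 0.4}, {"offset": [0, 0, 0], "twist": 0, "grip": 0.3}, {"offset": [0, 0, 0], "twist": 0, "grip": 0.1}, {"offset": [0, 0, 0], "twist": 0, "grip": 0.1}, {"offset": [0, 0, 0], "twist": 0, "grip": 0.1}]}}

```text
time: 18.72
tool_pos: [0.4333, -0.1194, 0.1997]
tool_rot: [0.001, 0.126, 0.992, -0.0]
contact_force: [-0.5, 1.8, 5.7]
gripper_width: 0.248
```

{"op": "play_rows", "data": {"increments": [{"offset": [0, 0, -30], "twist": 0, "grip": 0.1}, {"offset": [0, 0, -60], "twist": 0, "grip": 0.1}, {"offset": [0, 0, -90], "twist": 0, "grip": 0.1}, {"offset": [6, 30, -92], "twist": 0, "grip": 0.1}, {"offset": [13, 68, -92], "twist": 0, "grip": 0.1}]}}

```text
time: 19.13
tool_pos: [0.4378, -0.0512, 0.2938]
tool_rot: [0.004, 0.128, 0.992, -0.001]
contact_force: [0.3, 0.3, -1.1]
gripper_width: 0.245
```

```bash
python3 -c "
from h import *
im=save('side','s13.png')
for n in ('blue_vial','small_beaker'):print(n,[(w('side',d['xyz']).round(3),round(d['p'],2)) for d in manip.tip_of(n,'side')[:2]])
go([445,240,287],[456,381,287],[456,381,200],yaw=75.7)"
```

```text
blue_vial [(array([ 0.44 , -0.054,  0.096]), 0.69)]
small_beaker [(array([ 0.426, -0.012,  0.002]), 0.61)]
t 19.28 p [436.7 -48.4 290.2] jawyaw 75.8 grip 0.24715887201548553 F [ 0.1 -0.9  0.1]
offset [ 63. 282.   3.] dist 289.0 twist 0.001
offset [ 87. 421.   3.] dist 430.0 twist 0.001
offset [ 87. 421.  90.] dist 439.0 twist 0.001
```

{"op": "play_rows", "data": {"increments": [{"offset": [9, 38, 0], "twist": 0, "grip": 0.1}, {"offset": [17, 76, 0], "twist": 0, "grip": 0.1}, {"offset": [26, 115, 0], "twist": 0, "grip": 0.1}, {"offset": [35, 154, 0], "twist": 0, "grip": 0.1}, {"offset": [44, 193, 0], "twist": 0, "grip": 0.1}]}}

```text
time: 19.7
tool_pos: [0.4423, 0.1486, 0.2899]
tool_rot: [0.0, 0.127, 0.992, -0.0]
contact_force: [0.9, 0.4, 0.6]
gripper_width: 0.249
```

{"op": "play_rows", "data": {"increments": [{"offset": [9, 38, 0], "twist": 0, "grip": 0.1}, {"offset": [17, 76, 0], "twist": 0, "grip": 0.1}, {"offset": [26, 115, 0], "twist": 0, "grip": 0.1}, {"offset": [35, 154, 0], "twist": 0, "grip": 0.1}, {"offset": [44, 190, 0], "twist": 0, "grip": 0.1}]}}

```text
time: 20.12
tool_pos: [0.4475, 0.3441, 0.2896]
tool_rot: [0.0, 0.126, 0.992, -0.0]
contact_force: [0.5, -0.5, 0.5]
gripper_width: 0.245
```

{"op": "play_rows", "data": {"increments": [{"offset": [1, 38, 0], "twist": 0, "grip": 0.1}, {"offset": [1, 38, 0], "twist": 0, "grip": 0.1}, {"offset": [1, 38, 0], "twist": 0, "grip": 0.1}]}}

```text
time: 20.37
tool_pos: [0.4563, 0.3805, 0.289]
tool_rot: [-0.0, 0.125, 0.992, -0.001]
contact_force: [-0.2, -0.6, 0.3]
gripper_width: 0.246
```

```bash
python3 -c "
from h import *
im=save('side','s14.png')
for n in ('blue_vial','vial_tray','white_vial'):print(n,[(w('side',d['xyz']).round(3),round(d['p'],2)) for d in manip.tip_of(n,'side')[:2]])
go([455,381,287],[455,381,210],yaw=75.7)"
```

```text
blue_vial [(array([0.456, 0.378, 0.092]), 0.61)]
vial_tray [(array([ 0.458,  0.383, -0.001]), 0.9)]
white_vial [(array([0.42 , 0.393, 0.001]), 0.47)]
t 20.57 p [456.  378.4 289.7] jawyaw 75.4 grip 0.24390265612704234 F [0.1 0.1 0.2]
offset [2. 2. 3.] dist 4.0 twist -0.004
offset [ 2.  2. 80.] dist 80.0 twist -0.004
```

{"op": "play_rows", "data": {"increments": [{"offset": [0, 2, 25], "twist": 0, "grip": 0.1}, {"offset": [0, 2, 45], "twist": 0, "grip": 0.1}, {"offset": [0, 2, 60], "twist": 0, "grip": 0.1}, {"offset": [0, 2, 70], "twist": 0, "grip": 0.1}, {"offset": [0, 2, 78], "twist": 0, "grip": 0.1}]}}

```text
time: 20.98
tool_pos: [0.4561, 0.3806, 0.2109]
tool_rot: [-0.0, 0.126, 0.992, -0.0]
contact_force: [-0.4, -0.5, -0.2]
gripper_width: 0.242
```

{"op": "play_rows", "data": {"increments": [{"offset": [0, 0, 0], "twist": 0, "grip": 0.1}, {"offset": [0, 0, 0], "twist": 0, "grip": 0.1}]}}

```text
time: 21.15
tool_pos: [0.4564, 0.3814, 0.2122]
tool_rot: [0.0, 0.126, 0.992, 0.0]
contact_force: [-0.0, -0.4, 0.3]
gripper_width: 0.247
```

```bash
python3 -c "
from h import *
im=save('side','s15.png')
cv2.imwrite('pics/crop8.png',cv2.resize(im[140:220,215:315],None,fx=4,fy=4))
for n in ('blue_vial','vial_tray','white_vial'):print(n,[(w('side',d['xyz']).round(3),round(d['p'],2)) for d in manip.tip_of(n,'side')[:2]])
go([456,381,200.5],yaw=75.7)"
```

```text
blue_vial [(array([0.457, 0.377, 0.013]), 0.44)]
vial_tray [(array([0.458, 0.384, 0.003]), 0.73)]
white_vial [(array([ 0.419,  0.393, -0.001]), 0.47)]
t 21.35 p [456.6 382.  213.2] jawyaw 75.5 grip 0.24667422003769293 F [ 1.   0.9 -0.5]
offset [ 0. -1. 13.] dist 13.0 twist -0.003
```

View pics/crop8.png

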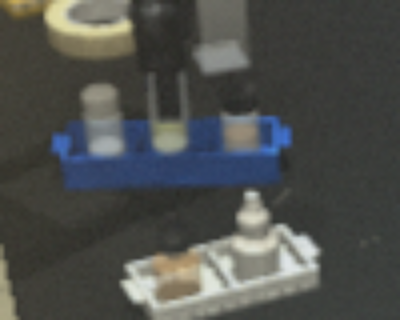

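Blue vial is over the middle cell (168,140 in the crop), with the white and black vials upright on either side. I'll lower it and release.

{"op": "play_rows", "data": {"increments": [{"offset": [0, 1, 4], "twist": 0, "grip": 0.1}, {"offset": [0, 1, 8], "twist": 0, "grip": 0.1}, {"offset": [0, 1, 11], "twist": 0, "grip": 0.1}, {"offset": [0, 1, 13], "twist": 0, "grip": 0.1}, {"offset": [0, 1, 13], "twist": 0, "grip": 0.1}]}}

```text
time: 21.77
tool_pos: [0.4568, 0.3831, 0.2007]
tool_rot: [-0.0, 0.126, 0.992, -0.0]
contact_force: [-3.8, -2.2, 10.5]
gripper_width: 0.247
```

{"op": "play_rows", "data": {"increments": [{"offset": [0, 0, 0], "twist": 0, "grip": 0.1}, {"offset": [0, 0, 0], "twist": 0, "grip": 0.1}]}}

```text
time: 21.93
tool_pos: [0.4568, 0.383, 0.2006]
tool_rot: [-0.0, 0.126, 0.992, -0.0]
contact_force: [-3.2, -3.0, 9.7]
gripper_width: 0.243
```

{"op": "play_rows", "data": {"increments": [{"offset": [0, 0, 0], "twist": 0, "grip": 0.3}, {"offset": [0, 0, 0], "twist": 0, "grip": 0.4}, {"offset": [0, 0, 0], "twist": 0, "grip": 0.45}, {"offset": [0, 0, -15], "twist": 0, "grip": 0.45}, {"offset": [0, 0, -50], "twist": 0, "grip": 0.45}]}}

```text
time: 22.35
tool_pos: [0.4542, 0.3812, 0.243]
tool_rot: [-0.005, 0.126, 0.992, -0.004]
contact_force: [0.4, -0.4, 0.1]
gripper_width: 0.451
```

{"op": "play_rows", "data": {"increments": [{"offset": [0, 0, -36], "twist": 0, "grip": 0.5}, {"offset": [-4, -20, -46], "twist": 0, "grip": 0.6}, {"offset": [-10, -55, -46], "twist": 0, "grip": 0.8}, {"offset": [-17, -95, -46], "twist": 0, "grip": 1}, {"offset": [-25, -135, -46], "twist": 0, "grip": 1}]}}

```text
time: 22.77
tool_pos: [0.4464, 0.2448, 0.2949]
tool_rot: [0.0, 0.125, 0.992, -0.0]
contact_force: [1.0, 0.1, 0.4]
gripper_width: 0.987
```

{"op": "play_rows", "data": {"increments": [{"offset": [-7, -38, 0], "twist": 0, "grip": 1}, {"offset": [-14, -77, 0], "twist": 0, "grip": 1}, {"offset": [-21, -116, 0], "twist": 0, "grip": 1}, {"offset": [-28, -155, 0], "twist": 0, "grip": 1}, {"offset": [-35, -190, 0], "twist": 0, "grip": 1}]}}

```text
time: 23.18
tool_pos: [0.4326, 0.0512, 0.2945]
tool_rot: [-0.0, 0.126, 0.992, -0.0]
contact_force: [2.2, 0.3, -0.2]
gripper_width: 0.996
```

```bash
python3 -c "
from h import *
im=save('side','s16.png');manip.grab_frame('top')
for c in('side','top'):
 for n in ('blue_vial','black_vial','white_vial','vial_tray','small_beaker','wash_tray'):print(c,n,[(w(c,d['xyz']).round(3),round(d['p'],2)) for d in manip.tip_of(n,c)[:2]])
go([425.5,-10.5,290],[425.5,-10.5,188],yaw=75.7)"
```

```text
side blue_vial [(array([0.456, 0.384, 0.006]), 0.64)]
side black_vial []
side white_vial [(array([ 0.453,  0.24 , -0.   ]), 0.72), (array([ 0.418,  0.393, -0.001]), 0.66)]
side vial_tray [(array([ 0.461,  0.379, -0.002]), 0.93)]
side small_beaker [(array([ 0.425, -0.012,  0.001]), 0.98), (array([ 0.448, -0.266, -0.002]), 0.66)]
side wash_tray [(array([ 0.448, -0.261, -0.003]), 0.86)]
top blue_vial [(array([0.451, 0.383, 0.001]), 0.42)]
top black_vial [(array([0.497, 0.37 , 0.002]), 0.55), (array([0.413, 0.39 , 0.003]), 0.46)]
top white_vial [(array([0.412, 0.389, 0.001]), 0.48)]
top vial_tray [(array([ 0.451,  0.381, -0.   ]), 0.58)]
top small_beaker [(array([ 0.426, -0.011,  0.001]), 0.62)]
top wash_tray [(array([ 0.446, -0.264,  0.002]), 0.83)]
t 23.88 p [433.4  53.5 294.9] jawyaw 75.6 grip 1.0038440091505123 F [ 0.5 -0.1 -0.3]
offset [ -8. -64.   5.] dist 65.0 twist -0.002
offset [ -8. -64. 107.] dist 125.0 twist -0.002
```

{"op": "play_rows", "data": {"increments": [{"offset": [-4, -32, 0], "twist": 0, "grip": 1}, {"offset": [-8, -64, 0], "twist": 0, "grip": 1}, {"offset": [-8, -64, 5], "twist": 0, "grip": 1}, {"offset": [-8, -64, 5], "twist": 0, "grip": 1}]}}

```text
time: 24.22
tool_pos: [0.4249, -0.0118, 0.2893]
tool_rot: [-0.0, 0.127, 0.992, 0.0]
contact_force: [0.4, 0.8, -0.3]
gripper_width: 0.997
```

{"op": "play_rows", "data": {"increments": [{"offset": [0, 0, 30], "twist": 0, "grip": 1}, {"offset": [0, 0, 60], "twist": 0, "grip": 1}, {"offset": [0, 0, 85], "twist": 0, "grip": 1}, {"offset": [0, 0, 102], "twist": 0, "grip": 1}, {"offset": [0, 0, 102], "twist": 0, "grip": 1}]}}

```text
time: 24.63
tool_pos: [0.423, -0.0097, 0.1838]
tool_rot: [-0.004, 0.125, 0.992, 0.0]
contact_force: [0.1, -0.2, 0.3]
gripper_width: 1.002
```

{"op": "play_rows", "data": {"increments": [{"offset": [0, 0, 0], "twist": 0, "grip": 0.8}, {"offset": [0, 0, 0], "twist": 0, "grip": 0.65}, {"offset": [0, 0, 0], "twist": 0, "grip": 0.55}, {"offset": [0, 0, 0], "twist": 0, "grip": 0.4}, {"offset": [0, 0, 0], "twist": 0, "grip": 0.4}]}}

```text
time: 25.05
tool_pos: [0.4263, -0.0111, 0.19]
tool_rot: [0.002, 0.126, 0.992, -0.0]
contact_force: [-0.8, 0.0, 5.0]
gripper_width: 0.517
```

```bash
python3 -c "
from h import *
im=save('side','s17.png')
cv2.imwrite('pics/crop9.png',cv2.resize(im[180:340,225:425],None,fx=3,fy=3))
go([446,-265,270],[446,-265,190],yaw=75.7)"
```

```text
t 25.1 p [426.3 -11.1 190. ] jawyaw 75.5 grip 0.5168133769016185 F [-0.4  0.7  5.8]
offset [ -83. -241.  -80.] dist 267.0 twist -0.003
offset [ -82. -241.    0.] dist 255.0 twist -0.003
```

View pics/crop9.png

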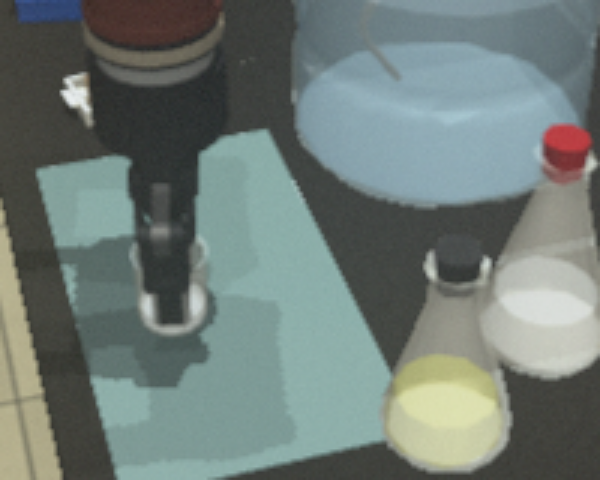

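{"op": "play_rows", "data": {"increments": [{"offset": [0, 0, -30], "twist": 0, "grip": 0.4}, {"offset": [0, 0, -60], "twist": 0, "grip": 0.4}, {"offset": [0, 0, -78], "twist": 0, "grip": 0.4}, {"offset": [-8, -30, -80], "twist": 0, "grip": 0.4}, {"offset": [-18, -65, -80], "twist": 0, "grip": 0.4}]}}

```text
time: 25.52
tool_pos: [0.4271, -0.078, 0.2708]
tool_rot: [0.003, 0.124, 0.992, -0.0]
contact_force: [0.8, -1.1, -1.1]
gripper_width: 0.516
```

{"op": "play_rows", "data": {"increments": [{"offset": [-13, -35, 0], "twist": 0, "grip": 0.4}, {"offset": [-26, -70, 0], "twist": 0, "grip": 0.4}, {"offset": [-39, -105, 0], "twist": 0, "grip": 0.4}, {"offset": [-52, -140, 0], "twist": 0, "grip": 0.4}, {"offset": [-64, -174, 0], "twist": 0, "grip": 0.4}]}}

```text
time: 25.93
tool_pos: [0.4447, -0.2649, 0.2685]
tool_rot: [0.001, 0.126, 0.992, -0.0]
contact_force: [-0.2, 0.8, -0.3]
gripper_width: 0.514
```

{"op": "play_rows", "data": {"increments": [{"offset": [0, 0, 0], "twist": 0, "grip": 0.4}, {"offset": [0, 0, 0], "twist": 0, "grip": 0.4}, {"offset": [0, 0, 25], "twist": 0, "grip": 0.4}, {"offset": [0, 0, 45], "twist": 0, "grip": 0.4}, {"offset": [0, 0, 45], "twist": 0, "grip": 0.4}]}}

```text
time: 26.35
tool_pos: [0.4432, -0.2605, 0.2187]
tool_rot: [-0.003, 0.125, 0.992, 0.002]
contact_force: [-0.1, 1.1, -1.0]
gripper_width: 0.514
```

```bash
python3 -c "
from h import *
im=save('side','s18.png')
for n in ('small_beaker','wash_tray'):print(n,[(w('side',d['xyz']).round(3),round(d['p'],2)) for d in manip.tip_of(n,'side')[:2]])
go([446,-265,191],yaw=75.7)"
```

```text
small_beaker [(array([ 0.442, -0.263,  0.031]), 0.53)]
wash_tray [(array([ 0.446, -0.263, -0.001]), 0.6)]
t 26.5 p [ 445.1 -262.2  223.6] jawyaw 75.6 grip 0.5176538338557328 F [ 0.6 -0.3 -0.5]
offset [-2. -3. 33.] dist 33.0 twist -0.002
```

View pics/s18.png

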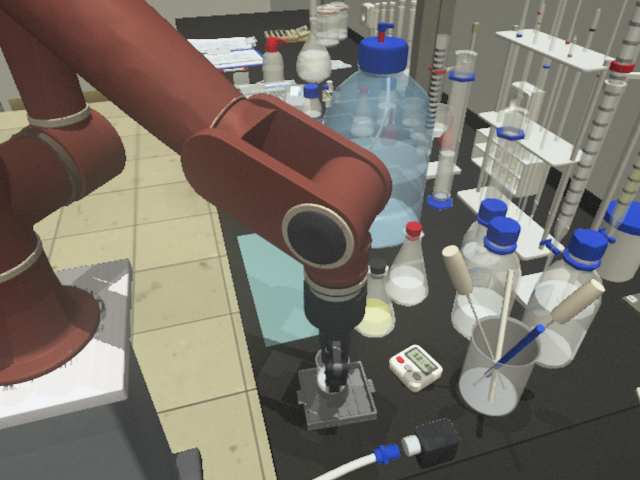

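Beaker is held centrally over the grey tray (335,385). I'll lower it and release.

{"op": "play_rows", "data": {"increments": [{"offset": [-2, -2, 12], "twist": 0, "grip": 0.4}, {"offset": [-2, -2, 22], "twist": 0, "grip": 0.4}, {"offset": [-2, -2, 28], "twist": 0, "grip": 0.4}, {"offset": [-2, -2, 31], "twist": 0, "grip": 0.4}, {"offset": [-2, -2, 33], "twist": 0, "grip": 0.4}]}}

```text
time: 26.92
tool_pos: [0.4465, -0.2653, 0.191]
tool_rot: [-0.001, 0.126, 0.992, 0.001]
contact_force: [-9.1, 6.9, 25.7]
gripper_width: 0.518
```

{"op": "play_rows", "data": {"increments": [{"offset": [0, 0, 0], "twist": 0, "grip": 0.4}, {"offset": [0, 0, 0], "twist": 0, "grip": 0.4}]}}

```text
time: 27.08
tool_pos: [0.4467, -0.2654, 0.1911]
tool_rot: [-0.0, 0.126, 0.992, 0.0]
contact_force: [-3.7, 2.6, 9.0]
gripper_width: 0.512
```

{"op": "play_rows", "data": {"increments": [{"offset": [0, 0, 0], "twist": 0, "grip": 0.6}, {"offset": [0, 0, 0], "twist": 0, "grip": 0.75}, {"offset": [0, 0, 0], "twist": 0, "grip": 0.85}, {"offset": [0, 0, -15], "twist": 0, "grip": 0.9}, {"offset": [0, 0, -50], "twist": 0, "grip": 0.9}]}}

```text
time: 27.5
tool_pos: [0.4443, -0.2637, 0.2349]
tool_rot: [-0.005, 0.126, 0.992, 0.003]
contact_force: [0.0, 0.2, 0.0]
gripper_width: 0.899
```

{"op": "play_rows", "data": {"increments": [{"offset": [0, 0, -40], "twist": 0, "grip": 0.9}, {"offset": [0, 0, -80], "twist": 0, "grip": 0.9}, {"offset": [0, 0, -120], "twist": 0, "grip": 0.9}, {"offset": [40, -20, -120], "twist": 0, "grip": 0.9}, {"offset": [70, -40, -120], "twist": 0, "grip": 0.9}]}}

```text
time: 27.92
tool_pos: [0.3691, -0.2866, 0.364]
tool_rot: [0.003, 0.124, 0.992, -0.002]
contact_force: [-0.4, -0.9, -1.2]
gripper_width: 0.899
```

{"op": "play_rows", "data": {"increments": [{"offset": [0, 0, 0], "twist": 0, "grip": 0.9}, {"offset": [0, 0, 0], "twist": 0, "grip": 0.9}, {"offset": [0, 0, 0], "twist": 0, "grip": 0.9}]}}

```text
time: 28.17
tool_pos: [0.3685, -0.2866, 0.3597]
tool_rot: [0.0, 0.126, 0.992, 0.0]
contact_force: [1.1, -0.3, -0.2]
gripper_width: 0.895
```

```bash
python3 -c "
from h import *
im=save('side','s19.png');t=save('top','t19.png')
o=np.zeros((580,800,3),np.uint8);o[:300,:400]=cv2.resize(im[150:225,215:315],None,fx=4,fy=4);o[:320,400:]=cv2.resize(t[250:330,165:265],None,fx=4,fy=4)
o[320:570,:300]=cv2.resize(im[330:430,280:400],(300,250));o[320:570,400:700]=cv2.resize(t[230:300,400:484],(300,250))
cv2.imwrite('pics/crop10.png',o)
for c in('side','top'):
 for n in ('blue_vial','black_vial','white_vial','vial_tray','white_dropper','brown_dropper','dropper_tray','small_beaker','wash_tray'):print(c,n,[(w(c,d['xyz']).round(3),round(d['p'],2)) for d in manip.tip_of(n,c)[:2]])
go()"
```

```text
side blue_vial []
side black_vial []
side white_vial []
side vial_tray []
side white_dropper []
side brown_dropper []
side dropper_tray []
side small_beaker [(array([ 0.445, -0.264,  0.004]), 0.55)]
side wash_tray []
top blue_vial [(array([0.448, 0.385, 0.004]), 0.42)]
top black_vial [(array([0.452, 0.385, 0.004]), 0.53), (array([0.498, 0.367, 0.002]), 0.43)]
top white_vial [(array([0.414, 0.391, 0.003]), 0.53), (array([0.429, 0.237, 0.002]), 0.29)]
top vial_tray [(array([0.451, 0.384, 0.   ]), 0.77)]
top white_dropper [(array([0.477, 0.243, 0.002]), 0.62)]
top brown_dropper [(array([0.43 , 0.238, 0.005]), 0.48)]
top dropper_tray [(array([0.458, 0.241, 0.001]), 0.76)]
top small_beaker [(array([ 0.447, -0.266,  0.   ]), 0.81)]
top wash_tray [(array([ 0.445, -0.261,  0.002]), 0.76), (array([0.496, 0.367, 0.004]), 0.51)]
t 29.17 p [ 368.6 -286.5  360. ] jawyaw 75.5 grip 0.9003915414249696 F [ 0.9 -0.6  1.2]
```

View pics/crop10.png

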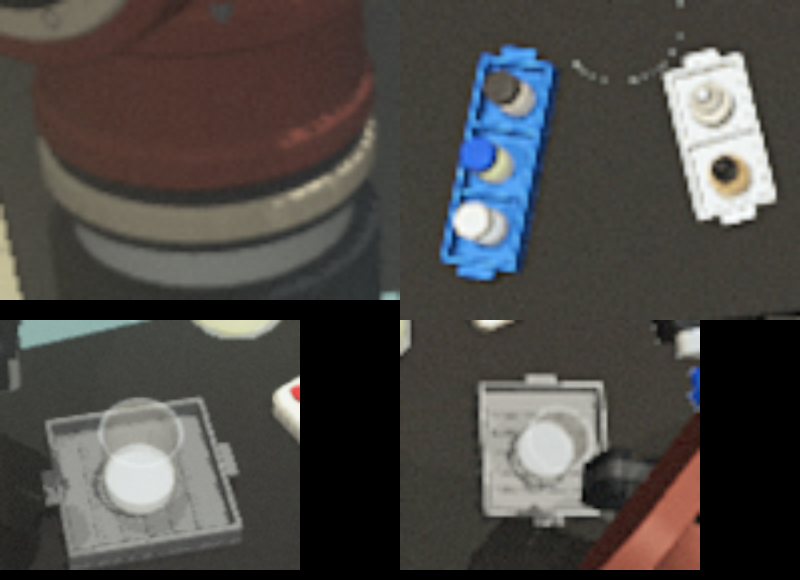

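```bash
python3 -c "
from h import *
print(manip.job_done())"
```

```text
the job is handed in; nothing more can be done
None
```

I placed all five things in their trays and handed the job in at about 29 s of the 125 s allowed. `job_done()` gives no verdict, so whether it passed isn't confirmed.

- **Blue tray:** the black-capped vial is in the far free cell and the blue-capped vial in the middle one. The white-capped vial reads within the networks' few millimetres of where it started and is upright.
- **White tray:** the brown dropper is in the near cell and the white dropper in the far one.
- **Grey tray:** the beaker is near the centre.

**Last checks:** the final pictures show every item upright in its place and the gripper raised clear of everything. The network positions put the blue-capped vial about 3–5 mm off its cell centre, inside the 10 mm limit, and each of the others within a few millimetres.

**Failed or disagreed:**
- In the last side picture the arm hid the blue and white trays. The final check of those two rests on the top view, plus side readings taken after each release except for the black-capped vial, which the side network missed in its later picture.
- The networks mixed up vial names a few times, for example reporting the blue-capped vial as black-capped. The pictures settled which was which.
- Lowering onto the tray floors briefly gave up to about 26 N at the wrist, well under the 120 N limit.

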